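Click the indexing fixture round to the tall post and lock it

ROBOT

A 6-joint arm with a two-finger parallel gripper is mounted at the origin on the work surface. World frame = base frame: x ahead of the robot, y to its left, z up, the work surface at z = 0. Lengths are in mm, angles in degrees, forces in N, time in s.
With the tool pointing down it reaches from about 300 to 850 mm from the base axis. Payload 4.2 kg.
Tool frame: the origin (TCP) lies midway between the tips of the shut fingers; the grasp point (between the pads) lies 19 mm behind it; z points along the fingers, y is the direction in which the jaws open and shut (so a half turn about z gives the same grasp; the last joint's range is limited). The gripper opens to 91 mm and grips with 3 to 60 N. Pads are 32 mm wide; open, the fingers measure 118 mm over their backs; the gripper's body (76 mm by 178 mm) begins 60 mm behind the grasp point.
Start: joints at [-65.031, 18.312, 89.639, -0, 72.044, -1.146], TCP at [253.109, -516.313, 213.976] pointing down, gripper open.
Joint ranges: [-177.97, 177.97], [-48.28, 115.42], [12.27, 149.76], [-77.06, 257.06], [2.81, 150.46], [-146.56, 146.56]. Speed limits (degrees/s): [147.25, 147.25, 180, 180, 180, 180].

INTERFACE

Orientations are given as [roll, pitch, yaw] about the fixed x, y, z axes, in that order (R = Rz(yaw) Ry(pitch) Rx(roll)).
In Python, from workcell import env gives the robot as it stands.
- The arm moves only by the shell command python3 -m jog 'ROWS' [FORCE]. ROWS is JSON, a list of rows, each an object of numbers: "dx", "dy", "dz": the shift along the world's x, y, z in m; "wx", "wy", "wz": the turn, a rotation vector about the world's x, y, z in rad; "grip": the gripper's target within -1 to 1 (shut at 1, half-way at 0, fully open at -1). In form: [{"dx": .., "dy": .., "dz": .., "wx": .., "wy": .., "wz": .., "grip": ..}, ...]. A call has 1 to 10 rows; each row shifts and turns the commanded pose from where the row before left it; what a row does not reach is not made up. A row lasts 1/10 s, in which the tool goes at most 50 mm and 8.59 degrees, less where a joint would pass 70% of its speed; a pose out of reach is approached as far as the arm can. A call with a gripper value outside its range is refused whole. The fingers move at their own pace and stop on an object; FORCE is the grip in N (left out, the last holds). Time passes only in rows, so rows that do not move let the fingers close. It gives the time, the measured TCP pose, the force and the opening at its end, in the units of the state.
- env.state(): the state, without advancing time (a new reading comes with each control period).
- env.grab_frame(name): name is "scene" or "top" or "wrist"; returns the picture (400x640x3 uint8, red, green, blue); there is no depth.
- env.get_calibration(name): a dict with "fx", "fy", "cx", "cy" (pixels), "R" (3x3) and "t" (3): a world point X has camera coordinates R X + t. Camera axes: x right, y down, z forward; pixel columns grow to the right and rows downward; lengths in mm; the calibration is good to about 2 mm. A picture is of the moment at which its call begins: read the wrist's pose just before it. get_calibration takes no time and is no camera call; for the wrist camera it gives the pose at the moment of the call.
- env.job_done(): hands the job in, once; it reports no verdict.
The state is a dict: "time_s": time; "qpos": joint angles; "qvel": joint speeds; "effort": joint torques, N m; "ee_pos": TCP position; "ee_rot": TCP orientation; "force": force on the tool from outside, world axes, zero at the start; "torque": the same for the moment, N m; "gripper_width": finger opening in mm.
Only numpy, scipy, OpenCV 4.12 (cv2) and the standard library are available. Lean on these libraries where they do the work, as an engineer would, in place of code of your own. Each camera call takes 0.05 s, during which the arm holds its last target. There are 200 camera calls.

TASK

Click the fixture's thumb lever one notch at a time, letting it spring back after each click, until the ear of the core insert points at the tall ball-headed post, then push the lock bolt fully home. Work lever and bolt gently, never leaning hard on their stops (stay under 20 N), do not turn the turntable by hand, and leave everything else on the bench where it is.

Things in the scene. Friction and masses are not known exactly. Their poses are not given: they have to be found in the camera images.
- fixture: indexing fixture, fixed to the bench. Origin: on the bench surface, on the vertical axis of its turntable; z up; lever on the -x side, lock bolt on the +y side, posts on the +x +y side. Steel base plate x -120 to +105, y -125 to +135 mm, its top at z 16. Coordinates in the other entries are in this frame, mm. No more than 20 N on any part of it
- turntable (a joint): angle (rad) of the round turntable about the vertical axis; near 0 at the start, grows CLOCKWISE seen from above. 0.314 rad (18 deg) per notch, spring detent. A full stroke of the thumb lever advances it by one notch; it cannot go back. Disc 88 mm diameter, z 36 to 46, with a dark round core insert 60 mm diameter up to z 70. The robot must not touch it
- ear_tip (a point): tip of the single bright ear that sticks out of the core insert, 50 mm from the axis, z 51; it turns with the turntable. At the start it points to the fixture's +y side
- tall_post: setting post with a ball head of 24 mm, 78 mm high in all; origin at its foot on the base plate (z 16). It is fixed on the plate, 72 mm from the axis, 2, 3 or 4 notches clockwise of where the ear starts (neighbouring posts stand one notch apart). When the ear points at it, ear tip and post are 22 mm apart horizontally
- short_post_a: short setting post, 28 mm high, flat head of 11 mm; fixed on the plate 72 mm from the axis on another of those three places
- short_post_b: the same kind of short post, on the remaining place
- pad_rest (a point): fixed point of the fixture: where the thumb lever's arm has its centre line, 85 mm from the axis, at rest (bearing 195.6 deg from fixture +x: x -82, y -23), z 43. A black upright pad is screwed to the arm here on its trailing (fixture -y) side: 30 mm wide along the arm, 10 thick, z 23 to 63. The stem's setting varies and is not measured: the face to press lies 16 to 40 mm behind this point. 50 mm free beyond
- lever_axis (a point): fixed point of the fixture on the vertical axis about which both thumb lever and turntable turn, at the height of the lever's arm (z 20; the arm is a dark flat bar, z 18 to 23). The pad swings on an arc about this axis, so a long-set pad also moves a little sideways while pressed: a finger should follow the arc or slide on the smooth pad; dragging on it raises the force
- pad_stop (a point): fixed point of the fixture: where pad_rest's point of the arm arrives at the rubber end stop, 21 mm on, clockwise about the axis. Press the pad's face from pad_rest towards here. The notch clicks over after about 19 mm. Force at the pad: 2.5 N, then up to 8 N as the notch is overcome, less, then a steep rise at the stop (about 12 N/mm): 11 to 14 N means stop. Only when sprung fully back does it pick up the next notch
- lock_bolt (a joint): travel (m) of the lock bolt: 0 to 0.004 at the start (withdrawn), 0.015 fully home, where its head meets a firm rubber stop (about 8 N/mm; 8 to 12 N means home). It slides along the fixture's -y, towards the turntable axis, with about 3 N friction, stays where left; its nose then locks the turntable. Not more than 20 N on it
- bolt_head (a point): centre of the outer (fixture +y) face of the lock bolt's upright head, at x 0, y 114 minus the travel, z 45. The head is 28 mm wide (x), 12 mm thick (y) and reaches from z 20 to 58. Push this face towards fixture -y
- dowel: loose steel dowel, 18 mm diameter, 32 mm high, standing on the far right of the fixture's base plate (from the robot); origin under its centre. Leave alone
- bush: loose round brass bush (28 mm diameter, 20 mm high) standing at the right edge of the base plate; origin under its centre. Leave alone
- guide_pillar: flanged steel guide pillar standing on the bench, 48 mm flange, 90 mm high; origin under its centre. Leave alone
- hex_key: dark L-shaped hex key lying on the bench, 110 mm long. Leave alone
- paste_jar: round jar of paste, 64 mm diameter, 55 mm high. Leave alone
- round_blank: dark steel disc, 70 mm diameter, 30 mm high. Leave alone
- wrench: open wrench lying on the bench. Leave alone
- hammer: hammer lying on the bench. Leave alone

How it is judged (in metres and radians):
On the way, in this order (a step that is already met when the one before it is completed fails the run):
1. the ear rests in the notch that points at the tall post (horizontal distance between ear_tip and tall_post below 0.0235 m and velocity of joint turntable between -0.05 and 0.05 rad/s), for 0.3 s.
2. the lock bolt is pushed home with the ear still at the tall post (horizontal distance between ear_tip and tall_post below 0.0235 m and value of joint lock_bolt above 0.0138 m), for 0.1 s.
At the end, for the whole second after the job is handed in: The ear tip is within 23.5 mm (horizontally) of the tall post, i.e. points at it and not at a neighbouring notch, the turntable is at rest, and the lock bolt's travel is more than 13.8 of its 15 mm (all of step 2 and velocity of joint turntable between -0.05 and 0.05 rad/s); the robot touches nothing.
It fails at once if the fixture (lever, bolt or any other part) is pushed with more than 20 N (contact force between fixture and the fingers above 20 N or contact force between fixture and the arm above 20 N).
It fails at once if the robot touches the turntable, insert or ear (contact force between turntable and the fingers above 1 N or contact force between turntable and the arm above 1 N).
It fails at once if a setting post is pushed with more than 8 N (contact force between any of tall_post, short_post_a, short_post_b and the fingers above 8 N).
It fails at once if a bystander is moved by more than 20 mm (distance of any of dowel, bush, guide_pillar, hex_key, paste_jar, round_blank, wrench, hammer from where it was at the start of the episode above 0.02 m).
It also fails if it takes over 61 s, if anything falls off the work surface, if the arm or the gripper's body presses on something with over 40 N, if the wrist force passes 120 N, or if a joint passes its speed limit or range.

## Working session

There is one attempt and no reset: what is moved stays moved. The work goes in short steps, Python scripts to look and compute and a shell command to move; the robot and the scene stay as the last step left them, time stands still between calls to the robot, and variables do not carry over. Pictures are saved under pics/ and viewed, about 8 in all and at most 12, crops included, and the job is handed in when it is done.

```bash
mkdir -p pics; ls
python3 - <<'E'
from workcell import env
import cv2
for n in ("top","scene"):
    f=env.grab_frame(n); cv2.imwrite(f"pics/{n}0.png",f[:,:,::-1])
    c=env.get_calibration(n); print(n,c)
print(env.state())
E
```

```text
pics
top {'fx': 442.43972742409227, 'fy': 442.43972742409227, 'cx': 316.9648356957543, 'cy': 206.3276706690171, 'R': array([[-0.00626709, -0.99995428, -0.00722191],
       [-0.9855043 ,  0.00740061, -0.16948897],
       [ 0.16953467,  0.00605502, -0.98550562]]), 't': array([   6.89442754,  570.60949285, 1760.16817013])}
scene {'fx': 442.57286662690825, 'fy': 442.57286662690825, 'cx': 320.9320595926996, 'cy': 197.97784735884503, 'R': array([[-0.05657163,  0.99838135, -0.00585885],
       [ 0.75590902,  0.03899729, -0.65351417],
       [-0.65222788, -0.04139912, -0.75689161]]), 't': array([  40.5581209 , -374.38376148, 1741.0916093 ])}
{'time_s': 0.1, 'qpos': array([-6.50304774e+01,  1.83476713e+01,  8.96980056e+01, -3.46290519e-03,
        7.20441679e+01, -1.14592505e+00]), 'qvel': array([-0.07695854, -0.08587515, -0.12728254,  0.05880764, -0.03728943,
        0.06303257]), 'effort': array([-2.45144938e-04, -4.13333917e+01, -2.32510632e+01,  7.28380610e-02,
        4.21962154e-02, -6.67155018e-05]), 'ee_pos': array([ 252.90084232, -515.90498307,  213.21698932]), 'ee_rot': array([-1.79910107e+02,  1.49511673e-03,  2.61165190e+01]), 'force': array([-0.06421751, -1.53755126, -0.11097361]), 'torque': array([-0.02084788,  0.02328742,  0.02836575]), 'gripper_width': 91.00087221263308}
```

View pics/top0.png

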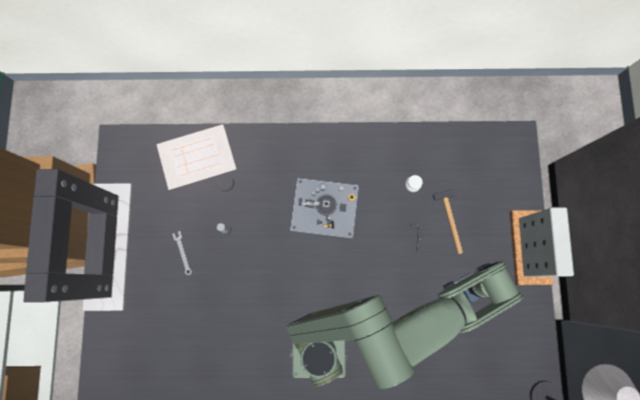

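View pics/scene0.png

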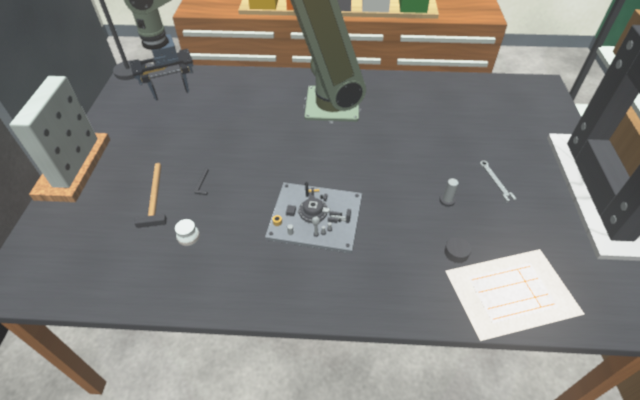

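The fixture sits near image centre in both views (top: corners about (298,178), (358,185), (353,238), (291,230)), with the bolt on the world +y side and the lever towards the robot.

```bash
cat > h.py <<'E'
from workcell import env
import numpy as np, cv2
def ray(c,px,z):
    R,t=np.array(c['R']),np.array(c['t']); o=-R.T@t
    d=R.T@np.array([(px[0]-c['cx'])/c['fx'],(px[1]-c['cy'])/c['fy'],1])
    return o+d*(z-o[2])/d[2]
def proj(c,X):
    p=np.array(c['R'])@np.array(X,float)+c['t']; return np.array([c['fx']*p[0]/p[2]+c['cx'],c['fy']*p[1]/p[2]+c['cy']])
E
python3 - <<'E'
from h import *
c=env.get_calibration('top')
P=np.array([ray(c,p,16) for p in [(298,178),(358,185),(353,238),(291,230)]])
print(P.round(1))
# order: (+x,+y),(+x,-y),(-x,-y),(-x,+y)
F=np.array([(105,135),(105,-125),(-120,-125),(-120,135)],float)
M,_=cv2.estimateAffinePartial2D(F,P[:,:2]); print(M,np.degrees(np.arctan2(M[1,0],M[0,0])))
w=env.get_calibration('wrist'); print(w, -np.array(w['R']).T@w['t'])
for n,r in (("top",(160,255,270,380)),("scene",(170,260,250,380))):
    f=cv2.imread(f"pics/{n}0.png")[r[0]:r[1],r[2]:r[3]]
E
```

```text
[[ 697.9   82.3   16. ]
 [ 665.8 -169.6   16. ]
 [ 443.1 -144.1   16. ]
 [ 477.9  111.    16. ]]Traceback (most recent call last):
  File "<stdin>", line 7, in <module>
cv2.error: OpenCV(4.12.0) /io/opencv/modules/calib3d/src/ptsetreg.cpp:1108: error: (-215:Assertion failed) count >= 0 && to.checkVector(2) == count in function 'estimateAffinePartial2D'
```

```bash
python3 - <<'E'
from h import *
w=env.get_calibration('wrist'); print(w, -np.array(w['R']).T@w['t'])
E
python3 -m jog '[{"dx":0.02,"dy":0.045,"dz":0.01,"grip":1},{"dx":0.02,"dy":0.045,"dz":0.01,"grip":1},{"dx":0.02,"dy":0.045,"dz":0.01},{"dx":0.02,"dy":0.045,"dz":0.01},{"dx":0.02,"dy":0.045,"dz":0.01},{"dx":0.02,"dy":0.045,"dz":0.01},{"dx":0.02,"dy":0.045,"dz":0.01},{"dx":0.02,"dy":0.045,"dz":0.01},{"dx":0.02,"dy":0.045,"dz":0.01},{"dx":0.02,"dy":0.045,"dz":0.01}]' 20
```

```text
{'fx': 297.5081346120301, 'fy': 297.5081346120301, 'cx': 319.29496632061307, 'cy': 196.68999652335154, 'R': array([[ 0.43995863, -0.8980149 , -0.0023747 ],
       [-0.86052711, -0.42234563,  0.2848109 ],
       [-0.25676738, -0.12326152, -0.95858078]]), 't': array([-574.89766927,  -31.22406884,  393.60474611])} [ 327.12689312 -480.93770272  384.82969047]invalid input
```

```bash
python3 -m jog '[{"dx":0.02,"dy":0.045,"dz":0.01,"wx":0,"wy":0,"wz":0,"grip":1},{"dx":0.02,"dy":0.045,"dz":0.01,"wx":0,"wy":0,"wz":0,"grip":1},{"dx":0.02,"dy":0.045,"dz":0.01,"wx":0,"wy":0,"wz":0,"grip":1},{"dx":0.02,"dy":0.045,"dz":0.01,"wx":0,"wy":0,"wz":0,"grip":1},{"dx":0.02,"dy":0.045,"dz":0.01,"wx":0,"wy":0,"wz":0,"grip":1},{"dx":0.02,"dy":0.045,"dz":0.01,"wx":0,"wy":0,"wz":0,"grip":1},{"dx":0.02,"dy":0.045,"dz":0.01,"wx":0,"wy":0,"wz":0,"grip":1},{"dx":0.02,"dy":0.045,"dz":0.01,"wx":0,"wy":0,"wz":0,"grip":1},{"dx":0.02,"dy":0.045,"dz":0.01,"wx":0,"wy":0,"wz":0,"grip":1},{"dx":0.02,"dy":0.045,"dz":0.01,"wx":0,"wy":0,"wz":0,"grip":1}]' 20
```

```text
time_s: 1.1
ee_pos: [452.3, -66.6, 313.7]
ee_rot: [180.0, 0.0, 26.1]
force: [1.2, -0.4, 0.5]
gripper_width: 13.9
```

Run:
```python
from h import *
f=env.grab_frame('wrist'); c=env.get_calibration('wrist'); cv2.imwrite('pics/w1.png',f[:,:,::-1])
np.savez('w1.npz',**{k:np.array(v) for k,v in c.items()}); print(env.state()['ee_pos'],env.state()['time_s'])
```

```text
[455.83263373 -59.94614185 315.16257497] 1.15
```

View pics/w1.png

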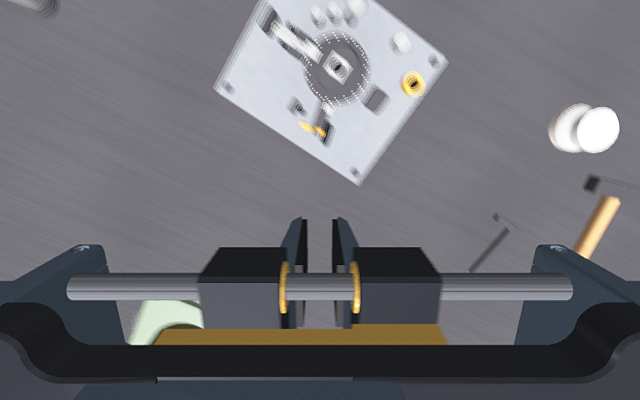

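The blurred wrist view shows the fixture ahead (turntable about (338,66), lever pad about (318,130), brass bush (412,83)). I'll turn the tool so its x runs along the press direction, then take a steady look.

```bash
python3 -m jog '[{"dx":0.009,"dy":-0.016,"dz":-0.005,"wx":0,"wy":0,"wz":0.14,"grip":1},{"dx":0.009,"dy":-0.016,"dz":-0.005,"wx":0,"wy":0,"wz":0.14,"grip":1},{"dx":0.009,"dy":-0.016,"dz":-0.005,"wx":0,"wy":0,"wz":0.14,"grip":1},{"dx":0.009,"dy":-0.016,"dz":-0.005,"wx":0,"wy":0,"wz":0.14,"grip":1},{"dx":0.009,"dy":-0.016,"dz":-0.005,"wx":0,"wy":0,"wz":0.14,"grip":1},{"dx":0.009,"dy":-0.016,"dz":-0.005,"wx":0,"wy":0,"wz":0.14,"grip":1},{"dx":0.009,"dy":-0.016,"dz":-0.005,"wx":0,"wy":0,"wz":0.14,"grip":1},{"dx":0.009,"dy":-0.016,"dz":-0.005,"wx":0,"wy":0,"wz":0.14,"grip":1},{"dx":0.009,"dy":-0.016,"dz":-0.005,"wx":0,"wy":0,"wz":0.145,"grip":1}]' 20
python3 -m jog '[{"dx":0,"dy":0,"dz":0,"wx":0,"wy":0,"wz":0,"grip":1},{"dx":0,"dy":0,"dz":0,"wx":0,"wy":0,"wz":0,"grip":1},{"dx":0,"dy":0,"dz":0,"wx":0,"wy":0,"wz":0,"grip":1},{"dx":0,"dy":0,"dz":0,"wx":0,"wy":0,"wz":0,"grip":1}]' 20
python3 - <<'E'
from h import *
c=env.get_calibration('wrist');f=env.grab_frame('wrist');  cv2.imwrite('pics/w2.png',f[:,:,::-1])
np.savez('w2.npz',**{k:np.array(v) for k,v in c.items()}); print(env.state()['ee_pos'],env.state()['time_s'])
E
```

```text
time_s: 2.05
ee_pos: [533.0, -213.4, 267.7]
ee_rot: [-179.9, -0.0, 98.9]
force: [-0.0, 0.1, -0.4]
gripper_width: 0.4
time_s: 2.45
ee_pos: [532.9, -212.0, 268.9]
ee_rot: [180.0, 0.0, 98.6]
force: [-1.1, -0.2, -0.7]
gripper_width: 0.8
[ 532.92086742 -211.98461822  268.96914706] 2.5
```

View pics/w2.png

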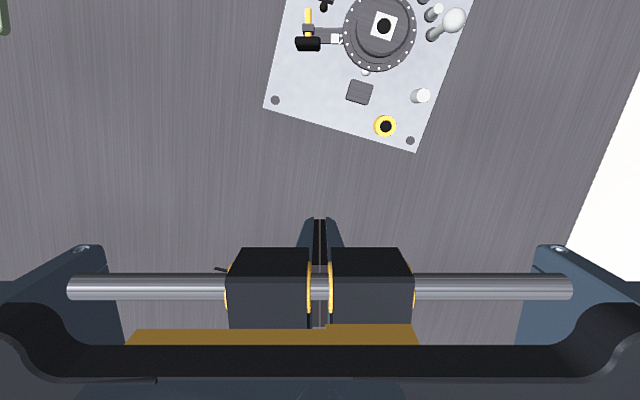

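The lever pad (black, about (307,44) with its yellow stem above) and the turntable (380,28) are cut off at the top; I'll shift forward and up for a full view.

```bash
python3 -m jog '[{"dx":0,"dy":0.025,"dz":0.0,"wx":0,"wy":0,"wz":0,"grip":1},{"dx":0,"dy":0.03,"dz":0.0,"wx":0,"wy":0,"wz":0,"grip":1},{"dx":0,"dy":0.025,"dz":0.0,"wx":0,"wy":0,"wz":0,"grip":1},{"dx":0,"dy":0,"dz":0,"wx":0,"wy":0,"wz":0,"grip":1},{"dx":0,"dy":0,"dz":0,"wx":0,"wy":0,"wz":0,"grip":1},{"dx":0,"dy":0,"dz":0,"wx":0,"wy":0,"wz":0,"grip":1}]' 20
python3 - <<'E'
from h import *
c=env.get_calibration('wrist');f=env.grab_frame('wrist');  cv2.imwrite('pics/w3.png',cv2.resize(f[:250,180:520,::-1],None,fx=2.3,fy=2.3,interpolation=cv2.INTER_CUBIC))
np.savez('w3.npz',**{k:np.array(v) for k,v in c.items()}); print(env.state()['ee_pos'],env.state()['time_s'])
E
```

```text
time_s: 3.1
ee_pos: [533.1, -133.2, 268.7]
ee_rot: [180.0, 0.0, 98.6]
force: [0.1, 0.3, 0.6]
gripper_width: 0.5
[ 533.10554241 -133.34830659  268.54403352] 3.15
```

View pics/w3.png

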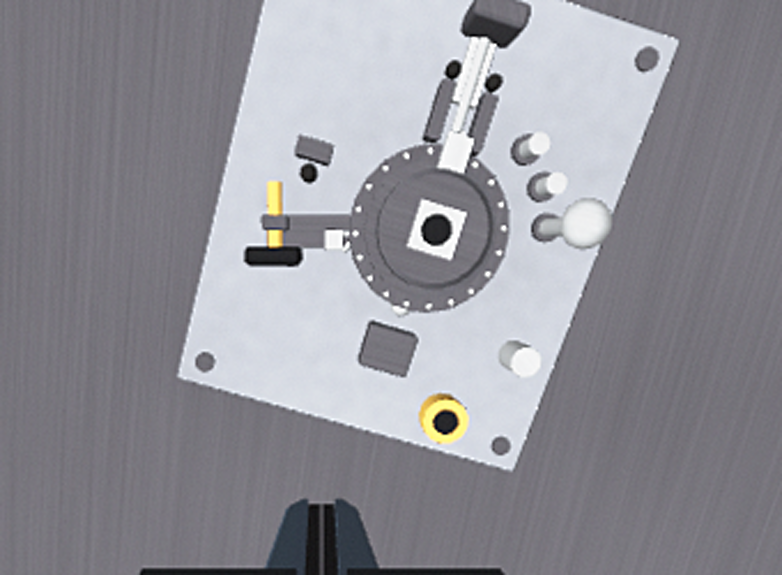

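All clear: the tall ball post (585,222 crop; foot 545,228) is the most clockwise of the three (probably 4 notches on), the two short posts are at (537,146) and (552,185), the pad's top is at (246–302, 247–265), and the bolt head is at (497,20).

```bash
cat >> h.py <<'E'
def load(n): 
    z=np.load(n); return {k:(z[k] if z[k].ndim else float(z[k])) for k in z.files}
def cr(p): return ((p[0]+.5)/2.3-.5+180,(p[1]+.5)/2.3-.5)
E
python3 - <<'E'
from h import *
c=load('w3.npz'); print('cam',-c['R'].T@c['t'])
F=[(-120,-125),(105,-125),(105,135)]
P=[ray(c,cr(p),16)[:2] for p in [(178,378),(514,471),(679,39)]]
F=np.array(F,float);P=np.array(P);print(P.round(1))
mf,mp=F.mean(0),P.mean(0);U,_,Vt=np.linalg.svd((F-mf).T@(P-mp));R=Vt.T@U.T;t=mp-R@mf
print('yaw',np.degrees(np.arctan2(R[1,0],R[0,0])),'t',t,'res',(F@R.T+t-P).round(1))
fx=lambda p,z:((ray(c,cr(p),z)[:2]-t)@R).round(1)
print('axis hole',fx((436,230),70),'disc',fx((430,228),46))
print('ear',fx((458,140),51),'tallfoot',fx((545,230),16),'ball',fx((585,222),82))
print('padtop edges z63',fx((246,247),63),fx((302,247),63),fx((246,265),63),fx((302,265),63),'z23 bottom',fx((274,265),23))
print('bolt outer',fx((470,5),58),fx((527,10),58))
for a in((537,146),(552,185)): print('short',fx(a,44))
E
```

```text
cam [522.24590876 -53.37659627 440.21628042]
[[ 445.6 -143.1]
 [ 667.8 -171.7]
 [ 700.4   85.1]]
yaw -7.277795820950731 t [579.68085877 -34.70525378] res [[-0.8 -0.4]
 [ 0.2 -0.3]
 [ 0.6  0.8]]
axis hole [ 0.1 -0.4] disc [0.2 1.3]
ear [-0.3 46.5] tallfoot [70.  20.8] ball [68.3 22.5]
padtop edges z63 [-92.6 -35.4] [-64.2 -27.3] [-90.4 -44.3] [-61.8 -36.2] z23 bottom [-78.4 -41.8]
bolt outer [-15.4 104. ] [ 12.1 109.6]
short [42.2 56.5]
short [57.  40.5]
```

```bash
python3 -m jog '[{"dx":-0.015,"dy":0.02,"dz":-0.03,"wx":0,"wy":0,"wz":0,"grip":1},{"dx":-0.016,"dy":0.02,"dz":-0.03,"wx":0,"wy":0,"wz":0,"grip":1},{"dx":0,"dy":0,"dz":-0.04,"wx":0,"wy":0,"wz":0,"grip":1},{"dx":0,"dy":0,"dz":-0.04,"wx":0,"wy":0,"wz":0,"grip":1},{"dx":0,"dy":0,"dz":-0.03,"wx":0,"wy":0,"wz":0,"grip":1},{"dx":0,"dy":0,"dz":0,"wx":0,"wy":0,"wz":0,"grip":1},{"dx":0,"dy":0,"dz":0,"wx":0,"wy":0,"wz":0,"grip":1},{"dx":0,"dy":0,"dz":0,"wx":0,"wy":0,"wz":0,"grip":1}]' 60
python3 - <<'E'
from h import *
c=env.get_calibration('wrist');f=env.grab_frame('wrist');  cv2.imwrite('pics/w4.png',cv2.resize(f[:250,180:520,::-1],None,fx=2.3,fy=2.3,interpolation=cv2.INTER_CUBIC))
np.savez('w4.npz',**{k:np.array(v) for k,v in c.items()}); print(env.state()['ee_pos'],env.state()['time_s'])
E
```

```text
time_s: 3.95
ee_pos: [503.7, -93.3, 100.3]
ee_rot: [179.8, 0.1, 98.6]
force: [-0.8, 0.2, -0.5]
gripper_width: 0.5
[503.67192338 -93.1705754  100.40900557] 4.0
```

View pics/w4.png

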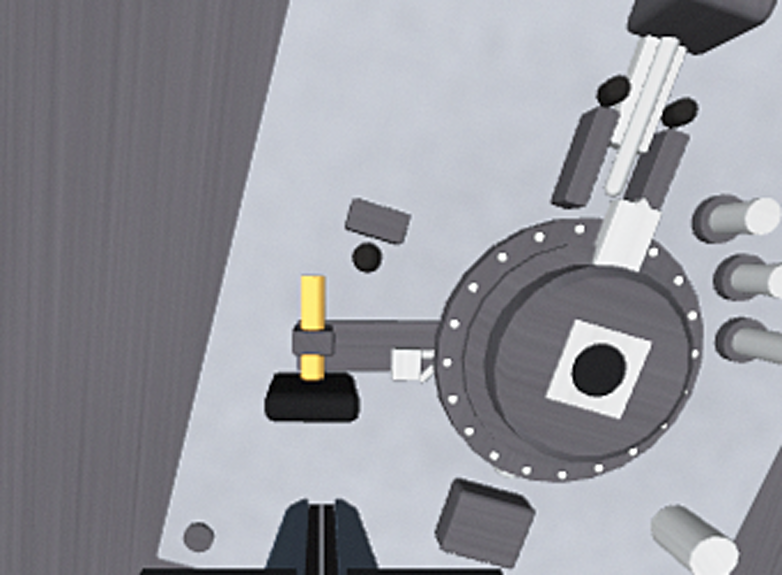

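The finger (tip about (321,505)) stands behind the pad (centre 311, trailing edge 420), with the block at (487,520) well clear; I'll go down.

```bash
python3 -m jog '[{"dx":-0.002,"dy":0,"dz":-0.03,"wx":0,"wy":0,"wz":0,"grip":1},{"dx":-0.001,"dy":0,"dz":-0.027,"wx":0,"wy":0,"wz":0,"grip":1},{"dx":0,"dy":0,"dz":-0.01,"wx":0,"wy":0,"wz":0,"grip":1},{"dx":0,"dy":0,"dz":0,"wx":0,"wy":0,"wz":0,"grip":1},{"dx":-0.001,"dy":0.005,"dz":0,"wx":0,"wy":0,"wz":0,"grip":1},{"dx":0,"dy":0.002,"dz":0,"wx":0,"wy":0,"wz":0,"grip":1},{"dx":0,"dy":0,"dz":0,"wx":0,"wy":0,"wz":0,"grip":1}]'
python3 -m jog '[{"dx":0,"dy":0.002,"dz":0,"wx":0,"wy":0,"wz":0,"grip":1},{"dx":0,"dy":0,"dz":0,"wx":0,"wy":0,"wz":0,"grip":1}]'
python3 -m jog '[{"dx":0,"dy":0.002,"dz":0,"wx":0,"wy":0,"wz":0,"grip":1},{"dx":0,"dy":0,"dz":0,"wx":0,"wy":0,"wz":0,"grip":1}]'
python3 -m jog '[{"dx":0,"dy":0.002,"dz":0,"wx":0,"wy":0,"wz":0,"grip":1},{"dx":0,"dy":0,"dz":0,"wx":0,"wy":0,"wz":0,"grip":1}]'
```

```text
time_s: 4.7
ee_pos: [499.0, -85.3, 32.6]
ee_rot: [179.9, 0.0, 98.6]
force: [-0.0, -0.6, -1.1]
gripper_width: 0.4
time_s: 4.9
ee_pos: [498.4, -83.4, 31.9]
ee_rot: [180.0, 0.0, 98.6]
force: [-0.7, 0.5, -0.6]
gripper_width: 0.3
time_s: 5.1
ee_pos: [498.2, -81.9, 31.6]
ee_rot: [180.0, 0.1, 98.6]
force: [-0.5, -3.4, 0.4]
gripper_width: 0.5
time_s: 5.3
ee_pos: [497.9, -79.7, 31.4]
ee_rot: [-180.0, 0.0, 98.6]
force: [-0.4, -4.2, 0.7]
gripper_width: 0.3
```

```bash
python3 -m jog '[{"dx":-0.0018,"dy":0.0033,"dz":0,"wx":0,"wy":0,"wz":-0.04,"grip":1},{"dx":-0.0017,"dy":0.0033,"dz":0,"wx":0,"wy":0,"wz":-0.04,"grip":1},{"dx":0,"dy":0,"dz":0,"wx":0,"wy":0,"wz":0,"grip":1}]'
python3 -m jog '[{"dx":-0.0015,"dy":0.0034,"dz":0,"wx":0,"wy":0,"wz":-0.04,"grip":1},{"dx":-0.0007,"dy":0.0017,"dz":0,"wx":0,"wy":0,"wz":-0.02,"grip":1},{"dx":0,"dy":0,"dz":0,"wx":0,"wy":0,"wz":0,"grip":1}]'
python3 -m jog '[{"dx":-0.0007,"dy":0.0017,"dz":0,"wx":0,"wy":0,"wz":-0.02,"grip":1},{"dx":0,"dy":0,"dz":0,"wx":0,"wy":0,"wz":0,"grip":1}]'
python3 -m jog '[{"dx":-0.0006,"dy":0.0017,"dz":0,"wx":0,"wy":0,"wz":-0.02,"grip":1},{"dx":0,"dy":0,"dz":0,"wx":0,"wy":0,"wz":0,"grip":1}]'
```

```text
time_s: 5.6
ee_pos: [495.0, -73.8, 31.5]
ee_rot: [179.9, 0.1, 94.0]
force: [0.4, -7.0, -0.5]
gripper_width: 0.3
time_s: 5.9
ee_pos: [492.7, -68.4, 31.5]
ee_rot: [180.0, 0.1, 90.6]
force: [0.9, -5.1, 0.3]
gripper_width: 0.2
time_s: 6.1
ee_pos: [492.0, -66.6, 31.5]
ee_rot: [180.0, 0.1, 89.4]
force: [0.2, -4.9, 0.3]
gripper_width: 0.1
time_s: 6.3
ee_pos: [491.3, -64.7, 31.5]
ee_rot: [180.0, 0.0, 88.3]
force: [0.4, -4.9, 0.3]
gripper_width: 0.6
```

```bash
python3 -m jog '[{"dx":-0.0006,"dy":0.0017,"dz":0,"wx":0,"wy":0,"wz":-0.02,"grip":1},{"dx":0,"dy":0,"dz":0,"wx":0,"wy":0,"wz":0,"grip":1}]'
python3 -m jog '[{"dx":-0.0003,"dy":0.0009,"dz":0,"wx":0,"wy":0,"wz":-0.01,"grip":1},{"dx":0,"dy":0,"dz":0,"wx":0,"wy":0,"wz":0,"grip":1}]'
python3 -m jog '[{"dx":-0.0001,"dy":0.0004,"dz":0,"wx":0,"wy":0,"wz":-0.005,"grip":1},{"dx":0,"dy":0,"dz":0,"wx":0,"wy":0,"wz":0,"grip":1}]'
```

```text
time_s: 6.5
ee_pos: [490.7, -62.7, 31.5]
ee_rot: [180.0, -0.0, 87.1]
force: [0.2, -4.3, -0.8]
gripper_width: 0.4
time_s: 6.7
ee_pos: [490.5, -62.1, 31.5]
ee_rot: [180.0, 0.0, 86.6]
force: [0.1, -5.6, -0.5]
gripper_width: -0.0
time_s: 6.9
ee_pos: [490.4, -61.9, 31.5]
ee_rot: [180.0, 0.1, 86.3]
force: [0.7, -7.1, -0.7]
gripper_width: 0.8
```

```bash
python3 -m jog '[{"dx":-0.0001,"dy":0.0004,"dz":0,"wx":0,"wy":0,"wz":-0.005,"grip":1},{"dx":0,"dy":0,"dz":0,"wx":0,"wy":0,"wz":0,"grip":1}]'
python3 -m jog '[{"dx":-0.0001,"dy":0.0003,"dz":0,"wx":0,"wy":0,"wz":-0.003,"grip":1},{"dx":0,"dy":0,"dz":0,"wx":0,"wy":0,"wz":0,"grip":1}]'
```

```text
time_s: 7.1
ee_pos: [490.3, -61.7, 31.5]
ee_rot: [180.0, 0.1, 86.0]
force: [0.3, -7.4, -1.5]
gripper_width: 0.2
time_s: 7.3
ee_pos: [490.2, -61.6, 31.5]
ee_rot: [180.0, 0.1, 85.8]
force: [0.6, -8.0, -1.2]
gripper_width: 0.8
```

```bash
python3 -m jog '[{"dx":-0.0002,"dy":0.0006,"dz":0,"wx":0,"wy":0,"wz":-0.005,"grip":1},{"dx":0,"dy":0,"dz":0,"wx":0,"wy":0,"wz":0,"grip":1}]'
python3 -m jog '[{"dx":-0.0001,"dy":0.0006,"dz":0,"wx":0,"wy":0,"wz":-0.005,"grip":1},{"dx":0,"dy":0,"dz":0,"wx":0,"wy":0,"wz":0,"grip":1}]'
```

```text
time_s: 7.5
ee_pos: [490.1, -61.3, 31.6]
ee_rot: [179.9, 0.1, 85.6]
force: [0.1, -9.7, -0.4]
gripper_width: 0.7
time_s: 7.7
ee_pos: [490.0, -61.0, 31.6]
ee_rot: [179.9, 0.2, 85.3]
force: [0.7, -10.8, -0.9]
gripper_width: 0.5
```

Stop felt (11 N). Back off fully to let it spring back, then one look.

```bash
python3 -m jog '[{"dx":0.0013,"dy":-0.0035,"dz":0,"wx":0,"wy":0,"wz":0.04,"grip":1},{"dx":0.0014,"dy":-0.0035,"dz":0,"wx":0,"wy":0,"wz":0.04,"grip":1},{"dx":0.0015,"dy":-0.0034,"dz":0,"wx":0,"wy":0,"wz":0.04,"grip":1},{"dx":0.0017,"dy":-0.0033,"dz":0,"wx":0,"wy":0,"wz":0.04,"grip":1},{"dx":0.0018,"dy":-0.0033,"dz":0,"wx":0,"wy":0,"wz":0.04,"grip":1},{"dx":0.0008,"dy":-0.0045,"dz":0,"wx":0,"wy":0,"wz":0.033,"grip":1},{"dx":0,"dy":-0.0065,"dz":0,"wx":0,"wy":0,"wz":0,"grip":1},{"dx":0,"dy":0,"dz":0,"wx":0,"wy":0,"wz":0,"grip":1},{"dx":0,"dy":0,"dz":0,"wx":0,"wy":0,"wz":0,"grip":1},{"dx":0,"dy":0,"dz":0,"wx":0,"wy":0,"wz":0,"grip":1}]'
python3 - <<'E'
from h import *
c=env.get_calibration('wrist');f=env.grab_frame('wrist');  cv2.imwrite('pics/w5.png',cv2.resize(f[:250,180:520,::-1],None,fx=2.3,fy=2.3,interpolation=cv2.INTER_CUBIC))
np.savez('w5.npz',**{k:np.array(v) for k,v in c.items()}); print(env.state()['ee_pos'],env.state()['time_s'])
E
```

```text
time_s: 8.7
ee_pos: [497.8, -87.1, 31.4]
ee_rot: [-180.0, -0.0, 98.6]
force: [-0.7, -0.4, 1.0]
gripper_width: 0.4
[497.882258   -87.13120884  31.38940597] 8.75
```

View pics/w5.png

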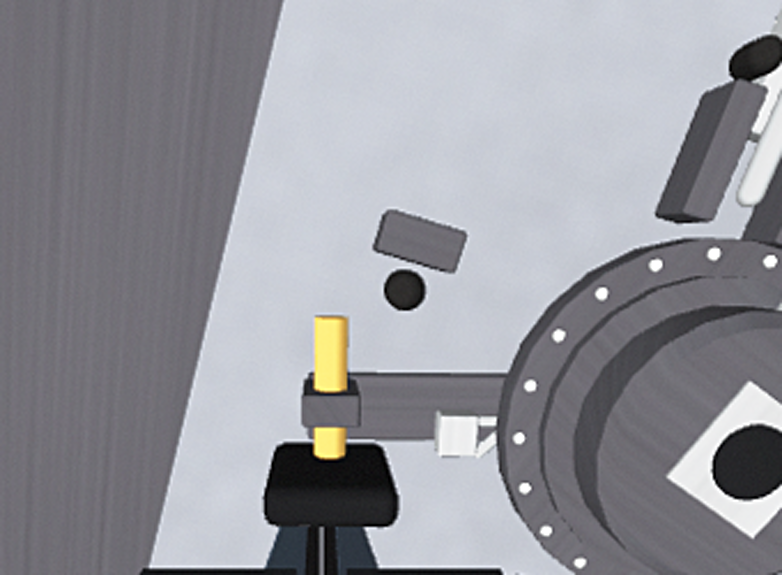

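Picture shows the core's square turned one notch and the lever back at rest against nothing. Click 2, same path.

```bash
python3 -m jog '[{"dx":0,"dy":0.0065,"dz":0,"wx":0,"wy":0,"wz":0,"grip":1},{"dx":-0.0008,"dy":0.0045,"dz":0,"wx":0,"wy":0,"wz":-0.033,"grip":1},{"dx":-0.0018,"dy":0.0033,"dz":0,"wx":0,"wy":0,"wz":-0.04,"grip":1},{"dx":-0.0017,"dy":0.0033,"dz":0,"wx":0,"wy":0,"wz":-0.04,"grip":1},{"dx":-0.0015,"dy":0.0034,"dz":0,"wx":0,"wy":0,"wz":-0.04,"grip":1},{"dx":-0.0014,"dy":0.0035,"dz":0,"wx":0,"wy":0,"wz":-0.04,"grip":1},{"dx":-0.0005,"dy":0.0015,"dz":0,"wx":0,"wy":0,"wz":-0.02,"grip":1},{"dx":0,"dy":0,"dz":0,"wx":0,"wy":0,"wz":0,"grip":1}]'
python3 -m jog '[{"dx":-0.0004,"dy":0.001,"dz":0,"wx":0,"wy":0,"wz":-0.01,"grip":1},{"dx":-0.0004,"dy":0.001,"dz":0,"wx":0,"wy":0,"wz":-0.01,"grip":1},{"dx":0,"dy":0,"dz":0,"wx":0,"wy":0,"wz":0,"grip":1}]'
```

```text
time_s: 9.55
ee_pos: [490.7, -62.1, 31.5]
ee_rot: [180.0, 0.1, 86.5]
force: [0.5, -5.9, -0.8]
gripper_width: 0.6
time_s: 9.85
ee_pos: [490.3, -61.2, 31.6]
ee_rot: [179.9, 0.2, 85.4]
force: [0.6, -10.3, -2.4]
gripper_width: 0.4
```

Same end point and force as click 1. Back off, then click 3.

```bash
python3 -m jog '[{"dx":0.0013,"dy":-0.0035,"dz":0,"wx":0,"wy":0,"wz":0.04,"grip":1},{"dx":0.0014,"dy":-0.0035,"dz":0,"wx":0,"wy":0,"wz":0.04,"grip":1},{"dx":0.0015,"dy":-0.0034,"dz":0,"wx":0,"wy":0,"wz":0.04,"grip":1},{"dx":0.0017,"dy":-0.0033,"dz":0,"wx":0,"wy":0,"wz":0.04,"grip":1},{"dx":0.0018,"dy":-0.0033,"dz":0,"wx":0,"wy":0,"wz":0.04,"grip":1},{"dx":0.0008,"dy":-0.0045,"dz":0,"wx":0,"wy":0,"wz":0.033,"grip":1},{"dx":0,"dy":-0.0065,"dz":0,"wx":0,"wy":0,"wz":0,"grip":1},{"dx":0,"dy":0,"dz":0,"wx":0,"wy":0,"wz":0,"grip":1},{"dx":0,"dy":0,"dz":0,"wx":0,"wy":0,"wz":0,"grip":1},{"dx":0,"dy":0,"dz":0,"wx":0,"wy":0,"wz":0,"grip":1}]'
python3 -m jog '[{"dx":0,"dy":0.0065,"dz":0,"wx":0,"wy":0,"wz":0,"grip":1},{"dx":-0.0008,"dy":0.0045,"dz":0,"wx":0,"wy":0,"wz":-0.033,"grip":1},{"dx":-0.0018,"dy":0.0033,"dz":0,"wx":0,"wy":0,"wz":-0.04,"grip":1},{"dx":-0.0017,"dy":0.0033,"dz":0,"wx":0,"wy":0,"wz":-0.04,"grip":1},{"dx":-0.0015,"dy":0.0034,"dz":0,"wx":0,"wy":0,"wz":-0.04,"grip":1},{"dx":-0.0014,"dy":0.0035,"dz":0,"wx":0,"wy":0,"wz":-0.04,"grip":1},{"dx":-0.0005,"dy":0.0015,"dz":0,"wx":0,"wy":0,"wz":-0.02,"grip":1},{"dx":0,"dy":0,"dz":0,"wx":0,"wy":0,"wz":0,"grip":1}]'
python3 -m jog '[{"dx":-0.0004,"dy":0.001,"dz":0,"wx":0,"wy":0,"wz":-0.01,"grip":1},{"dx":-0.0004,"dy":0.001,"dz":0,"wx":0,"wy":0,"wz":-0.01,"grip":1},{"dx":0,"dy":0,"dz":0,"wx":0,"wy":0,"wz":0,"grip":1}]'
```

```text
time_s: 10.85
ee_pos: [497.8, -87.1, 31.4]
ee_rot: [-180.0, -0.0, 98.6]
force: [-1.3, -0.4, 0.3]
gripper_width: 0.4
time_s: 11.65
ee_pos: [490.7, -62.1, 31.5]
ee_rot: [180.0, 0.1, 86.5]
force: [1.1, -5.4, -1.3]
gripper_width: -0.1
time_s: 11.95
ee_pos: [490.3, -61.2, 31.6]
ee_rot: [179.9, 0.2, 85.4]
force: [0.0, -10.2, -2.8]
gripper_width: 0.9
```

Three clicks done; before the fourth, verify from above.

```bash
python3 -m jog '[{"dx":0.0013,"dy":-0.0035,"dz":0,"wx":0,"wy":0,"wz":0.04,"grip":1},{"dx":0.0014,"dy":-0.0035,"dz":0,"wx":0,"wy":0,"wz":0.04,"grip":1},{"dx":0.0015,"dy":-0.0034,"dz":0,"wx":0,"wy":0,"wz":0.04,"grip":1},{"dx":0.0017,"dy":-0.0033,"dz":0,"wx":0,"wy":0,"wz":0.04,"grip":1},{"dx":0.0018,"dy":-0.0033,"dz":0,"wx":0,"wy":0,"wz":0.04,"grip":1},{"dx":0.0008,"dy":-0.0045,"dz":0,"wx":0,"wy":0,"wz":0.033,"grip":1},{"dx":0,"dy":-0.0065,"dz":0,"wx":0,"wy":0,"wz":0,"grip":1},{"dx":0,"dy":0,"dz":0,"wx":0,"wy":0,"wz":0,"grip":1},{"dx":0,"dy":0,"dz":0,"wx":0,"wy":0,"wz":0,"grip":1}]'
python3 -m jog '[{"dx":0,"dy":0,"dz":0.03,"wx":0,"wy":0,"wz":0,"grip":1},{"dx":0,"dy":0,"dz":0.03,"wx":0,"wy":0,"wz":0,"grip":1},{"dx":0,"dy":0,"dz":0.03,"wx":0,"wy":0,"wz":0,"grip":1},{"dx":0,"dy":0,"dz":0.03,"wx":0,"wy":0,"wz":0,"grip":1},{"dx":0,"dy":0,"dz":0,"wx":0,"wy":0,"wz":0,"grip":1},{"dx":0,"dy":0,"dz":0,"wx":0,"wy":0,"wz":0,"grip":1},{"dx":0,"dy":0,"dz":0,"wx":0,"wy":0,"wz":0,"grip":1}]'
python3 - <<'E'
from h import *
c=env.get_calibration('wrist');f=env.grab_frame('wrist');  cv2.imwrite('pics/w6.png',cv2.resize(f[:250,220:560,::-1],None,fx=2.3,fy=2.3,interpolation=cv2.INTER_CUBIC))
np.savez('w6.npz',**{k:np.array(v) for k,v in c.items()}); print(env.state()['ee_pos'],env.state()['time_s'])
E
```

```text
time_s: 12.85
ee_pos: [497.8, -87.2, 31.4]
ee_rot: [-180.0, -0.0, 98.5]
force: [-0.3, 0.5, -0.5]
gripper_width: 0.2
time_s: 13.55
ee_pos: [497.0, -87.1, 150.2]
ee_rot: [-179.9, -0.1, 98.6]
force: [-0.2, -0.2, -0.1]
gripper_width: 0.6
[497.05515001 -87.17040672 150.08181241] 13.6
```

View pics/w6.png

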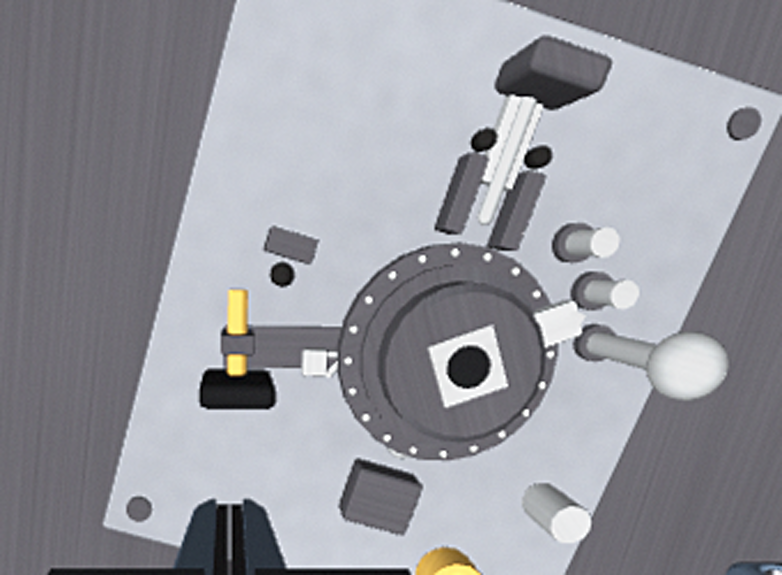

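The ear (560,322) points at the second short post (foot 592,290); the tall post (foot 597,343) is one more notch. Fourth click.

```bash
python3 -m jog '[{"dx":0.001,"dy":0,"dz":-0.04,"wx":0,"wy":0,"wz":0,"grip":1},{"dx":0,"dy":0,"dz":-0.04,"wx":0,"wy":0,"wz":0,"grip":1},{"dx":0,"dy":0,"dz":-0.03,"wx":0,"wy":0,"wz":0,"grip":1},{"dx":0,"dy":0,"dz":-0.009,"wx":0,"wy":0,"wz":0,"grip":1},{"dx":0,"dy":0,"dz":0,"wx":0,"wy":0,"wz":0,"grip":1},{"dx":0,"dy":0,"dz":0,"wx":0,"wy":0,"wz":0,"grip":1},{"dx":0,"dy":0,"dz":0,"wx":0,"wy":0,"wz":0,"grip":1}]'
python3 -m jog '[{"dx":0,"dy":0.0065,"dz":0,"wx":0,"wy":0,"wz":0,"grip":1},{"dx":-0.0008,"dy":0.0045,"dz":0,"wx":0,"wy":0,"wz":-0.033,"grip":1},{"dx":-0.0018,"dy":0.0033,"dz":0,"wx":0,"wy":0,"wz":-0.04,"grip":1},{"dx":-0.0017,"dy":0.0033,"dz":0,"wx":0,"wy":0,"wz":-0.04,"grip":1},{"dx":-0.0015,"dy":0.0034,"dz":0,"wx":0,"wy":0,"wz":-0.04,"grip":1},{"dx":-0.0014,"dy":0.0035,"dz":0,"wx":0,"wy":0,"wz":-0.04,"grip":1},{"dx":-0.0005,"dy":0.0015,"dz":0,"wx":0,"wy":0,"wz":-0.02,"grip":1},{"dx":0,"dy":0,"dz":0,"wx":0,"wy":0,"wz":0,"grip":1}]'
python3 -m jog '[{"dx":-0.0004,"dy":0.001,"dz":0,"wx":0,"wy":0,"wz":-0.01,"grip":1},{"dx":-0.0004,"dy":0.001,"dz":0,"wx":0,"wy":0,"wz":-0.01,"grip":1},{"dx":0,"dy":0,"dz":0,"wx":0,"wy":0,"wz":0,"grip":1}]'
```

```text
time_s: 14.3
ee_pos: [500.4, -87.8, 33.9]
ee_rot: [179.8, 0.1, 98.6]
force: [-0.2, -0.5, 0.3]
gripper_width: 0.2
time_s: 15.1
ee_pos: [492.5, -62.3, 33.5]
ee_rot: [179.8, 0.1, 86.4]
force: [1.0, -5.4, 0.5]
gripper_width: 0.6
time_s: 15.4
ee_pos: [492.1, -61.4, 33.6]
ee_rot: [179.8, 0.2, 85.4]
force: [0.9, -11.1, 0.2]
gripper_width: 0.2
```

```bash
python3 -m jog '[{"dx":0.0013,"dy":-0.0035,"dz":0,"wx":0,"wy":0,"wz":0.04,"grip":1},{"dx":0.0014,"dy":-0.0035,"dz":0,"wx":0,"wy":0,"wz":0.04,"grip":1},{"dx":0.0015,"dy":-0.0034,"dz":0,"wx":0,"wy":0,"wz":0.04,"grip":1},{"dx":0.0017,"dy":-0.0033,"dz":0,"wx":0,"wy":0,"wz":0.04,"grip":1},{"dx":0.0018,"dy":-0.0033,"dz":0,"wx":0,"wy":0,"wz":0.04,"grip":1},{"dx":0.0008,"dy":-0.0045,"dz":0,"wx":0,"wy":0,"wz":0.033,"grip":1},{"dx":0,"dy":-0.0065,"dz":0,"wx":0,"wy":0,"wz":0,"grip":1},{"dx":0,"dy":0,"dz":0,"wx":0,"wy":0,"wz":0,"grip":1},{"dx":0,"dy":0,"dz":0,"wx":0,"wy":0,"wz":0,"grip":1}]'
python3 -m jog '[{"dx":0,"dy":0,"dz":0.04,"wx":0,"wy":0,"wz":0,"grip":1},{"dx":0,"dy":0,"dz":0.04,"wx":0,"wy":0,"wz":0,"grip":1},{"dx":0,"dy":0,"dz":0.04,"wx":0,"wy":0,"wz":0,"grip":1},{"dx":0,"dy":0,"dz":0.02,"wx":0,"wy":0,"wz":0,"grip":1},{"dx":0,"dy":0,"dz":0,"wx":0,"wy":0,"wz":0,"grip":1},{"dx":0,"dy":0,"dz":0,"wx":0,"wy":0,"wz":0,"grip":1},{"dx":0,"dy":0,"dz":0,"wx":0,"wy":0,"wz":0,"grip":1}]'
python3 - <<'E'
from h import *
c=env.get_calibration('wrist');f=env.grab_frame('wrist');  cv2.imwrite('pics/w7.png',cv2.resize(f[:250,220:560,::-1],None,fx=2.3,fy=2.3,interpolation=cv2.INTER_CUBIC))
np.savez('w7.npz',**{k:np.array(v) for k,v in c.items()}); print(env.state()['ee_pos'],env.state()['time_s'])
E
```

```text
time_s: 16.3
ee_pos: [498.8, -87.3, 32.6]
ee_rot: [-180.0, -0.0, 98.5]
force: [0.8, -0.6, -0.8]
gripper_width: 0.4
time_s: 17.0
ee_pos: [497.9, -87.1, 170.8]
ee_rot: [-179.8, -0.1, 98.6]
force: [0.3, 0.5, -0.5]
gripper_width: 0.3
[497.96979275 -87.19839345 170.70696813] 17.05
```

View pics/w7.png

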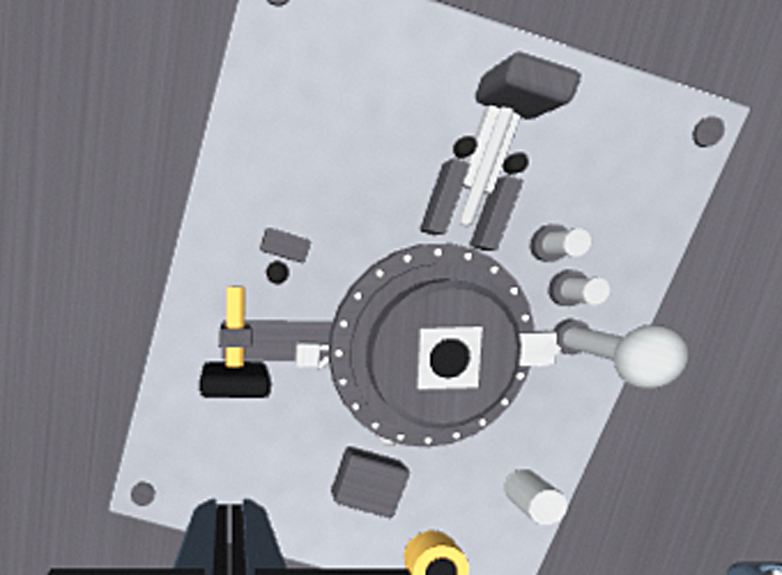

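The ear (540,349) now points at the tall post (foot 570,336), and the lever is back. Compute the check and the bolt head (top far edge (520,52)–(580,73)).

Run:
```python
from h import *
c=load('w7.npz');a=np.radians(-7.28);R=np.array([[np.cos(a),-np.sin(a)],[np.sin(a),np.cos(a)]]);t=np.array([579.7,-34.7])
k=lambda p:(p[0]/2.3+220,p[1]/2.3)
fx=lambda p,z:((ray(c,k(p),z)[:2]-t)@R).round(1)
e=fx((557,347),51);f=fx((570,337),16);b=fx((650,356),82)
print('ear',e,np.degrees(np.arctan2(e[1],e[0])),'foot',f,'ball',b,np.degrees(np.arctan2(b[1],b[0])),'axis',fx((449,358),70))
print('bolt',fx((520,52),58),fx((580,73),58))
print('target',t+R@np.array([0,145]))
```

```text
ear [49.4 15.2] 17.102728969052375 foot [70.7 21.3] ball [69.5 21.7] 17.339941282301673 axis [ 0.4 -0.6]
bolt [-11.1 111.9] [ 13.1 111.6]
target [598.07416284 109.13111673]
```

```bash
python3 -m jog '[{"dx":0.017,"dy":0.033,"dz":0,"wx":0,"wy":0,"wz":-0.046,"grip":1},{"dx":0.017,"dy":0.033,"dz":0,"wx":0,"wy":0,"wz":-0.046,"grip":1},{"dx":0.017,"dy":0.033,"dz":0,"wx":0,"wy":0,"wz":-0.046,"grip":1},{"dx":0.017,"dy":0.033,"dz":0,"wx":0,"wy":0,"wz":-0.046,"grip":1},{"dx":0.017,"dy":0.033,"dz":0,"wx":0,"wy":0,"wz":-0.046,"grip":1},{"dx":0.016,"dy":0.031,"dz":0,"wx":0,"wy":0,"wz":-0.046,"grip":1},{"dx":0,"dy":0,"dz":0,"wx":0,"wy":0,"wz":0,"grip":1},{"dx":0,"dy":0,"dz":0,"wx":0,"wy":0,"wz":0,"grip":1},{"dx":0,"dy":0,"dz":0,"wx":0,"wy":0,"wz":0,"grip":1}]'
```

```text
time_s: 17.95
ee_pos: [599.2, 107.6, 171.4]
ee_rot: [-179.9, 0.1, 82.8]
force: [-0.2, 0.3, 0.4]
gripper_width: 0.4
```

```bash
python3 -m jog '[{"dx":0,"dy":0,"dz":-0.04,"wx":0,"wy":0,"wz":0,"grip":1},{"dx":0,"dy":0,"dz":-0.04,"wx":0,"wy":0,"wz":0,"grip":1},{"dx":0,"dy":0,"dz":-0.04,"wx":0,"wy":0,"wz":0,"grip":1},{"dx":0,"dy":0,"dz":-0.014,"wx":0,"wy":0,"wz":0,"grip":1},{"dx":0,"dy":0,"dz":0,"wx":0,"wy":0,"wz":0,"grip":1},{"dx":0,"dy":0,"dz":0,"wx":0,"wy":0,"wz":0,"grip":1},{"dx":-0.0006,"dy":-0.005,"dz":0,"wx":0,"wy":0,"wz":0,"grip":1},{"dx":-0.0006,"dy":-0.005,"dz":0,"wx":0,"wy":0,"wz":0,"grip":1},{"dx":0,"dy":0,"dz":0,"wx":0,"wy":0,"wz":0,"grip":1}]'
python3 -m jog '[{"dx":-0.0003,"dy":-0.002,"dz":0,"wx":0,"wy":0,"wz":0,"grip":1},{"dx":-0.0003,"dy":-0.002,"dz":0,"wx":0,"wy":0,"wz":0,"grip":1},{"dx":0,"dy":0,"dz":0,"wx":0,"wy":0,"wz":0,"grip":1}]'
python3 -m jog '[{"dx":-0.0003,"dy":-0.002,"dz":0,"wx":0,"wy":0,"wz":0,"grip":1},{"dx":-0.0003,"dy":-0.002,"dz":0,"wx":0,"wy":0,"wz":0,"grip":1},{"dx":0,"dy":0,"dz":0,"wx":0,"wy":0,"wz":0,"grip":1}]'
```

```text
time_s: 18.85
ee_pos: [599.4, 97.7, 39.8]
ee_rot: [179.9, -0.0, 82.7]
force: [0.3, 0.2, -0.4]
gripper_width: 0.3
time_s: 19.15
ee_pos: [598.4, 94.4, 38.7]
ee_rot: [180.0, -0.0, 82.8]
force: [0.5, -0.1, -1.0]
gripper_width: 0.4
time_s: 19.45
ee_pos: [597.9, 90.7, 38.6]
ee_rot: [180.0, -0.0, 82.8]
force: [0.6, 2.6, 2.3]
gripper_width: 0.4
```

```bash
python3 -m jog '[{"dx":-0.0003,"dy":-0.002,"dz":0,"wx":0,"wy":0,"wz":0,"grip":1},{"dx":-0.0002,"dy":-0.002,"dz":0,"wx":0,"wy":0,"wz":0,"grip":1},{"dx":-0.0003,"dy":-0.002,"dz":0,"wx":0,"wy":0,"wz":0,"grip":1},{"dx":-0.0002,"dy":-0.002,"dz":0,"wx":0,"wy":0,"wz":0,"grip":1},{"dx":0,"dy":0,"dz":0,"wx":0,"wy":0,"wz":0,"grip":1}]'
python3 -m jog '[{"dx":-0.0001,"dy":-0.001,"dz":0,"wx":0,"wy":0,"wz":0,"grip":1},{"dx":-0.0001,"dy":-0.001,"dz":0,"wx":0,"wy":0,"wz":0,"grip":1},{"dx":0,"dy":0,"dz":0,"wx":0,"wy":0,"wz":0,"grip":1}]'
```

```text
time_s: 19.95
ee_pos: [596.8, 82.0, 38.6]
ee_rot: [180.0, 0.0, 82.8]
force: [1.4, 1.8, 1.2]
gripper_width: 0.5
time_s: 20.25
ee_pos: [596.5, 80.3, 38.5]
ee_rot: [180.0, 0.0, 82.8]
force: [1.1, 2.2, 1.2]
gripper_width: 0.7
```

```bash
python3 -m jog '[{"dx":-0.0001,"dy":-0.0008,"dz":0,"wx":0,"wy":0,"wz":0,"grip":1},{"dx":0,"dy":0,"dz":0,"wx":0,"wy":0,"wz":0,"grip":1}]'
python3 -m jog '[{"dx":-0.0001,"dy":-0.0005,"dz":0,"wx":0,"wy":0,"wz":0,"grip":1},{"dx":0,"dy":0,"dz":0,"wx":0,"wy":0,"wz":0,"grip":1}]'
python3 -m jog '[{"dx":-0.0001,"dy":-0.0005,"dz":0,"wx":0,"wy":0,"wz":0,"grip":1},{"dx":0,"dy":0,"dz":0,"wx":0,"wy":0,"wz":0,"grip":1}]'
```

```text
time_s: 20.45
ee_pos: [596.5, 79.9, 38.5]
ee_rot: [180.0, -0.0, 82.8]
force: [0.3, 3.3, 2.7]
gripper_width: 0.2
time_s: 20.65
ee_pos: [596.4, 79.7, 38.5]
ee_rot: [180.0, -0.1, 82.8]
force: [-0.0, 5.3, 2.7]
gripper_width: 0.7
time_s: 20.85
ee_pos: [596.4, 79.5, 38.5]
ee_rot: [180.0, -0.1, 82.8]
force: [0.6, 6.1, 1.1]
gripper_width: 0.3
```

```bash
python3 -m jog '[{"dx":-0.0001,"dy":-0.0006,"dz":0,"wx":0,"wy":0,"wz":0,"grip":1},{"dx":0,"dy":0,"dz":0,"wx":0,"wy":0,"wz":0,"grip":1}]'
python3 -m jog '[{"dx":-0.0001,"dy":-0.0006,"dz":0,"wx":0,"wy":0,"wz":0,"grip":1},{"dx":0,"dy":0,"dz":0,"wx":0,"wy":0,"wz":0,"grip":1}]'
python3 -m jog '[{"dx":-0.0001,"dy":-0.0006,"dz":0,"wx":0,"wy":0,"wz":0,"grip":1},{"dx":0,"dy":0,"dz":0,"wx":0,"wy":0,"wz":0,"grip":1},{"dx":0,"dy":0,"dz":0,"wx":0,"wy":0,"wz":0,"grip":1}]'
```

```text
time_s: 21.05
ee_pos: [596.4, 79.3, 38.5]
ee_rot: [180.0, -0.1, 82.7]
force: [1.0, 7.6, 1.8]
gripper_width: 0.3
time_s: 21.25
ee_pos: [596.4, 79.0, 38.5]
ee_rot: [180.0, -0.2, 82.7]
force: [0.1, 7.9, 1.7]
gripper_width: 0.5
time_s: 21.55
ee_pos: [596.4, 78.8, 38.6]
ee_rot: [180.0, -0.2, 82.7]
force: [0.5, 9.8, 1.9]
gripper_width: 0.2
```

Home, at about 10 N after 12.7 mm of travel. Back off, lift and return to the viewing pose.

```bash
python3 -m jog '[{"dx":0.0005,"dy":0.005,"dz":0,"wx":0,"wy":0,"wz":0,"grip":1},{"dx":0.001,"dy":0.01,"dz":0,"wx":0,"wy":0,"wz":0,"grip":1},{"dx":0.001,"dy":0.01,"dz":0,"wx":0,"wy":0,"wz":0,"grip":1},{"dx":0,"dy":0,"dz":0,"wx":0,"wy":0,"wz":0,"grip":1},{"dx":0,"dy":0,"dz":0.04,"wx":0,"wy":0,"wz":0,"grip":1},{"dx":0,"dy":0,"dz":0.04,"wx":0,"wy":0,"wz":0,"grip":1},{"dx":0,"dy":0,"dz":0.045,"wx":0,"wy":0,"wz":0,"grip":1},{"dx":0,"dy":0,"dz":0.015,"wx":0,"wy":0,"wz":0,"grip":1},{"dx":0,"dy":0,"dz":0,"wx":0,"wy":0,"wz":0,"grip":1}]'
python3 -m jog '[{"dx":-0.017,"dy":-0.033,"dz":0,"wx":0,"wy":0,"wz":0.046,"grip":1},{"dx":-0.017,"dy":-0.033,"dz":0,"wx":0,"wy":0,"wz":0.046,"grip":1},{"dx":-0.017,"dy":-0.033,"dz":0,"wx":0,"wy":0,"wz":0.046,"grip":1},{"dx":-0.017,"dy":-0.033,"dz":0,"wx":0,"wy":0,"wz":0.046,"grip":1},{"dx":-0.017,"dy":-0.033,"dz":0,"wx":0,"wy":0,"wz":0.046,"grip":1},{"dx":-0.016,"dy":-0.025,"dz":0,"wx":0,"wy":0,"wz":0.046,"grip":1},{"dx":0,"dy":0,"dz":0,"wx":0,"wy":0,"wz":0,"grip":1},{"dx":0,"dy":0,"dz":0,"wx":0,"wy":0,"wz":0,"grip":1},{"dx":0,"dy":0,"dz":0,"wx":0,"wy":0,"wz":0,"grip":1}]'
python3 - <<'E'
from h import *
c=env.get_calibration('wrist');f=env.grab_frame('wrist');  cv2.imwrite('pics/w8.png',cv2.resize(f[:250,220:560,::-1],None,fx=2.3,fy=2.3,interpolation=cv2.INTER_CUBIC))
np.savez('w8.npz',**{k:np.array(v) for k,v in c.items()}); print(env.state()['ee_pos'],env.state()['time_s'])
E
```

```text
time_s: 22.45
ee_pos: [600.0, 101.8, 181.6]
ee_rot: [179.6, -0.1, 82.8]
force: [-0.2, 0.2, -0.3]
gripper_width: 0.3
time_s: 23.35
ee_pos: [497.5, -87.5, 177.6]
ee_rot: [-179.9, -0.0, 98.6]
force: [0.9, -0.3, -0.4]
gripper_width: -0.1
[497.63862316 -87.39965861 177.7842721 ] 23.4
```

View pics/w8.png

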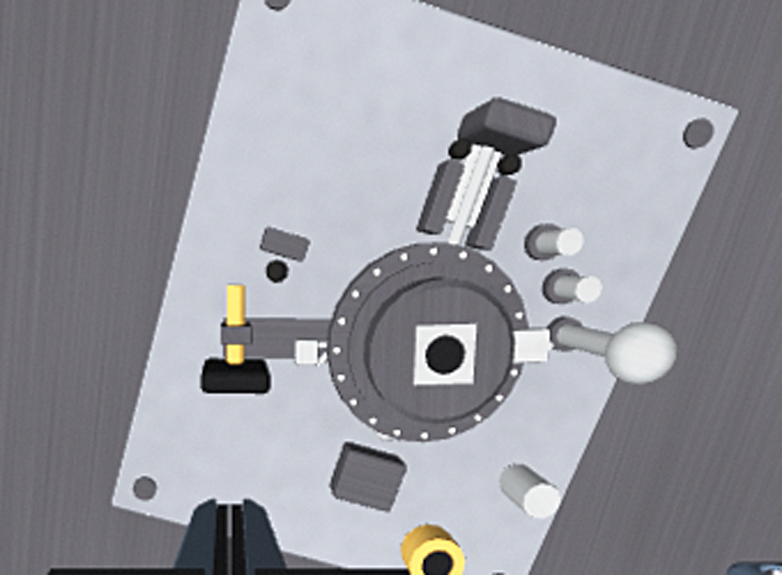

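The bolt head (508,125) sits against its two rubber stops at (459,149) and (510,163). The ear (532,346) still points at the tall post, and the lever is at rest. Handing in.

Run:
```python
from h import *
c=load('w8.npz');a=np.radians(-7.28);R=np.array([[np.cos(a),-np.sin(a)],[np.sin(a),np.cos(a)]]);t=np.array([579.7,-34.7])
for p in((497,97),(556,116)): print('bolt edge',((ray(c,(p[0]/2.3+220,p[1]/2.3),58)[:2]-t)@R).round(1))
env.job_done(); print(env.state()['force'],env.state()['time_s'])
```

```text
bolt edge [-11.7  97.2]
bolt edge [12.9 97.2]
the job is handed in; nothing more can be done
the job is handed in; nothing more can be done
```

I clicked the thumb lever four times, letting it spring back fully each time, and the ear now points at the tall ball-headed post. I then pushed the lock bolt home. The job was handed in at about 23.4 s of the 61 s allowed; no verdict is reported.

- **Forces:** the lever stop read 10–11 N on each click and the bolt about 10 N when home. The force is only read at the end of each move, so peaks within a move were not seen.
- **Ear:** measured after the fourth click, it sat at a bearing of 17.1° against 17.3° for the post. The last picture, after the bolt was home, still shows it pointing there.
- **Bolt:** its outer face measured at y ≈ 97 mm, and 99 mm is nominally home. The 2 mm difference is within the camera calibration error. The head is visibly against its rubber stops, after about 12.7 mm of travel from a start near 2 mm.
- **Bystanders:** the dowel and bush look unmoved in the last picture. I did not check the other loose items afterwards, but the tool never went near them. The robot was clear of everything at the end.

No check failed. I viewed 9 pictures.

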